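# Add the loose clamp flange to the pile

## Task

Pick up the loose oval clamp flange and add it to the pile of oval flanges in the steel nest, squarely on top with its long side along the pile's. How high the pile reaches is not known beforehand: lower the flange gently until you feel it land, and only then let go; leave the bearing and the hooked spanner plate where they lie.

Things in the scene. Friction and masses are not known exactly. Their poses are not given: they have to be found in the camera images.
- flange: the loose grey steel oval clamp flange with two small holes, 34 x 60 x 11 mm (x, y, z), lying flat on the bench, 0.11 kg; origin at the centre of its underside, y along its 60 mm length, z up. Best gripped across its 34 mm width at the middle. Its place on the bench is swapped at random with those of the bearing and the spanner plate.
- nest: dark steel nest fixed to the bench: base 74 x 100 x 4 mm (x, y, z), rim 44 x 71 mm, 17 mm high; origin: centre of its underside, on the bench, z up. In it, centred on the origin, stands a rigid, immovable pile of oval flanges like the loose one, their 60 mm length along the nest's y. The pile's level top lies 30 to 70 mm above the bench, different each time; no pose reading tells it.
- bearing: bystander: a steel ball bearing, ring of 42 mm diameter, 14 mm high, lying loose on the bench; origin at the centre of its underside
- spanner_plate: bystander: a flat grey hooked spanner plate with a square hole, 54 x 88 x 10 mm (x, y, z), lying loose on the bench; origin at the centre of its underside
Things that resemble listed ones, but are neither listed nor needed, are in the scene too. What is shaped like the flange but red is not meant.

How it is judged:
On the way:
1. the flange, still held by the fingers, touches the top of the pile (contact force between flange and nest above 0.5 N and contact force between flange and the fingers above 1 N and horizontal distance between flange and nest below 0.015 m and z of flange in the frame of nest above 0.025 m), for 0.1 s.
At the end, for the whole second after the job is handed in: The loose flange rests, released and still, flat on top of the pile (tilt under 8 degrees), its centre within 12 mm of the pile's centre in plan and its length within 15 degrees of the pile's, either way round; the bearing and the spanner plate lie within 20 mm of where they were (horizontal distance between flange and nest below 0.012 m and z of flange in the frame of nest above 0.027 m and angle between flange's own z axis and vertical below 0.14 rad and angle between the y axis of flange and the y axis of nest, either way round below 0.26 rad and contact force between flange and nest above 0.3 N and linear speed of flange below 0.02 m/s and angular speed of flange below 0.2 rad/s and distance of each of bearing, spanner_plate from where it was at the start of the episode below 0.02 m); the robot touches nothing.
It fails at once if the flange is let fall (it moves faster than 0.4 m/s, a fall of about 8 mm, with no finger on it) (contact force between flange and the fingers below 0.05 N and linear speed of flange above 0.4 m/s).
It fails at once if the flange is pressed on the pile with more than 80 N (contact force between flange and nest above 80 N).
It fails at once if the bearing is moved by 20 mm or more (distance of bearing from where it was at the start of the episode above 0.02 m).
It fails at once if the spanner plate is moved by 20 mm or more (distance of spanner_plate from where it was at the start of the episode above 0.02 m).
It also fails if it takes over 45 s, if anything falls off the work surface, if the arm or the gripper's body presses on something with over 40 N, if the wrist force passes 120 N, or if a joint passes its speed limit or range.

## Robot

A 6-joint arm with a two-finger parallel gripper is mounted at the origin on a cart in front of the work surface, level with it; the furniture and walls round the work are solid. World frame = base frame: x ahead of the robot, y to its left, z up, the work surface at z = 0. Lengths are in m, angles in rad, forces in N, time in s.
With the tool pointing down it reaches from about 0.375 to 0.75 m from the base axis. Payload 9 kg.
Tool frame: the origin (TCP) lies on the centre line of the jaws, within the pads' length; the fingertips stand 11 mm ahead of it and the grasp point (between the pads) lies 8 mm behind it (tcp_to_tips is the distance from the TCP to the fingertips, in m); z points along the fingers, y is the direction in which the jaws open and shut (so a half turn about z gives the same grasp; the last joint's range is limited). The gripper opens to 85 mm and grips with 20 to 120 N. Pads are 22 mm wide; open, the fingers measure 114 mm over their backs; the gripper's body (76 mm by 85 mm) begins 54 mm behind the grasp point. The pads swing forward as they close: fully open they stand 13 mm farther back than shut.
Start: joints at [-0.218, 0.104, 0.097, 1.564, 0, 1.353], TCP at [0.6, 0, 0.242] pointing down, gripper open.
Joint ranges: [-2.99, 2.99], [-0.84, 1.86], [-1.1, 1.16], [-1.84, 2.11], [-1.51, 1.56], [-3.14, 3.14]. Speed limits (rad/s): [2.22, 2.22, 2.57, 3.14, 3.14, 3.14].

## Interface

Orientations are given as a 3x3 rotation matrix whose columns are the frame's x, y, z axes.
In Python, from station import get_obs, grab_frame, camera_model, sign_off, tcp_to_tips gives the robot as it stands.
- The arm moves only by the tool apply_moves, never from a script. Its argument "plan" is a list that holds one entry, the list of rows, each a list of 5 numbers: the opening in per cent of the stroke, from 0 (shut) to 100 (fully open), then the shift along the tool's x, y, z in cm, then the turn about the tool's z in degrees. In form: [[[gripper, x, y, z, twist], ...]]. A call has 1 to 20 rows; each row is the pose to reach, as a shift and turn from the pose commanded when the call began, along the tool's axes at that moment; what a row does not reach only later rows make up. A row lasts 1/12 s, in which the tool goes at most 41.7 mm and 7.16 degrees, less where a joint would pass 70% of its speed; a pose out of reach is approached as far as the arm can. A call with a gripper value outside its range is refused whole. The fingers move at their own pace and stop on an object; "squeeze" is the grip in N (left out, the last holds). Time passes only in rows, so rows that repeat a pose let the fingers close. It gives the time, the measured TCP pose, the force and the opening at its end, in the units of the state.
- get_obs(): the state, without advancing time (a new reading comes with each control period).
- grab_frame(name): name is "scene" or "side" or "wrist"; returns the picture (384x512x3 uint8, blue, green, red); there is no depth.
- camera_model(name): a dict with "vertical_fov" (degrees; the focal length in pixels is half the picture's height over the tangent of half this angle, whatever the lens; pixels are square), "cx", "cy" (the principal point, pixels), "rvec" (rotation vector, rad) and "tvec" (3), from world to camera coordinates, as OpenCV has them. Camera axes: x right, y down, z forward; pixel columns grow to the right and rows downward; lengths in m; the calibration is good to about 2 mm. A picture is of the moment at which its call begins: read the wrist's pose just before it. camera_model takes no time and is no camera call; for the wrist camera it gives the pose at the moment of the call.
- sign_off(): hands the job in, once; it reports no verdict.
The state is a dict: "time_s": time; "joint_positions": joint angles; "dq": joint speeds; "tau": joint torques, N m; "eef_pos": TCP position; "orientation": TCP orientation; "wrist_force": force on the tool from outside, world axes, zero at the start; "torque": the same for the moment, N m; "width": opening from 0.0 (shut) to 1.0 (fully open).
Only numpy, scipy, OpenCV 4.12 (cv2) and the standard library are available. Lean on these libraries where they do the work, as an engineer would, in place of code of your own. Each camera call takes 0.05 s, during which the arm holds its last target. There are 200 camera calls.

## Working session

There is one attempt and no reset: what is moved stays moved. The work goes in short steps, Python scripts to look and compute and a tool call to move; the robot and the scene stay as the last step left them, time stands still between calls to the robot, and variables do not carry over. Pictures are saved under pics/ and viewed, about 8 in all and at most 12, crops included, and the job is handed in when it is done.

Besides the shell and the picture viewer there is one more tool, called after "Emit:" as a command line: name --argument value ..., lists and objects as JSON in quotes. apply_moves: Moves the arm, as the interface text tells. Its arguments: {"type":"object","properties":{"plan":{"type":"array"},"squeeze":{"type":"number"}},"required":["plan"]}

```bash
mkdir -p pics; cat > h.py <<'E'
import numpy as np,cv2
from station import *
def cam(n):
    m=camera_model(n);f=192/np.tan(np.radians(m["vertical_fov"])/2)
    R=cv2.Rodrigues(np.array(m["rvec"],float))[0];t=np.array(m["tvec"],float).ravel()
    return np.array([[f,0,m["cx"]],[0,f,m["cy"]],[0,0,1]]),R,t
def ray(c,p):
    K,R,t=c;d=R.T@np.linalg.inv(K)@np.array([p[0],p[1],1.]);return -R.T@t,d/np.linalg.norm(d)
def onplane(c,p,z):
    o,d=ray(c,p);return o+d*(z-o[2])/d[2]
def proj(c,P):
    K,R,t=c;q=K@(R@np.array(P,float)+t);return q[:2]/q[2]
E
python3 - <<'E'
from h import *
for n in("scene","side","wrist"):
    c=cam(n);im=grab_frame(n);cv2.imwrite(f"pics/{n}0.png",im);print(n,c[0][0,0],camera_model(n),-c[1].T@c[2])
a=cv2.imread("pics/scene0.png");cv2.imwrite("pics/a.png",cv2.resize(a,(800,600)))
print(get_obs(),tcp_to_tips)
E
```

```text
scene 478.6372386356533 {'vertical_fov': 43.715278770732105, 'cx': 249.14266675529097, 'cy': 190.9758441006403, 'rvec': array([ 2.20255388, -0.62287647,  0.28007616]), 'tvec': array([-0.35222201,  0.2976102 ,  0.77780395])} [ 0.09550342 -0.52858589  0.72738382]
side 413.56585234051965 {'vertical_fov': 49.80663876254992, 'cx': 254.41408182364478, 'cy': 191.7803616254865, 'rvec': array([ 2.05539818, -0.35839194,  0.21256614]), 'tvec': array([-0.42743477,  0.19764242,  0.64555818])} [ 0.24276562 -0.58461472  0.48764624]
wrist 279.002681704288 {'vertical_fov': 69.06880876814382, 'cx': 255.31382806323379, 'cy': 192.92537052008416, 'rvec': array([-2.86793482e+00, -4.53469987e-05,  2.77953553e-03]), 'tvec': array([-0.60016459, -0.03461982,  0.3785773 ])} [0.60086913 0.06884683 0.37259752]
{'time_s': 0.15, 'joint_positions': array([-2.17717923e-01,  1.04590853e-01,  9.66757279e-02,  1.56389514e+00,
       -1.32184453e-05,  1.35309085e+00]), 'dq': array([ 0.00012174, -0.0020782 ,  0.00148068, -0.00026082,  0.00085402,
        0.00179099]), 'tau': array([ 3.56894714e-03, -5.57353413e+01,  5.04006886e+01,  1.24952567e-02,
       -2.60494489e-04,  1.42527287e-05]), 'eef_pos': array([5.99767278e-01, 4.63077774e-05, 2.41699439e-01]), 'orientation': array([[ 1.25424210e-05,  9.99999507e-01, -9.92853836e-04],
       [ 9.99999979e-01, -1.23377942e-05,  2.06105501e-04],
       [ 2.06093149e-04, -9.92856400e-04, -9.99999486e-01]]), 'wrist_force': array([0.32361357, 0.51385559, 0.43899201]), 'torque': array([ 0.04822259, -0.0060023 ,  0.0385129 ]), 'width': 0.9960859973468229} 0.011
```

View pics/a.png

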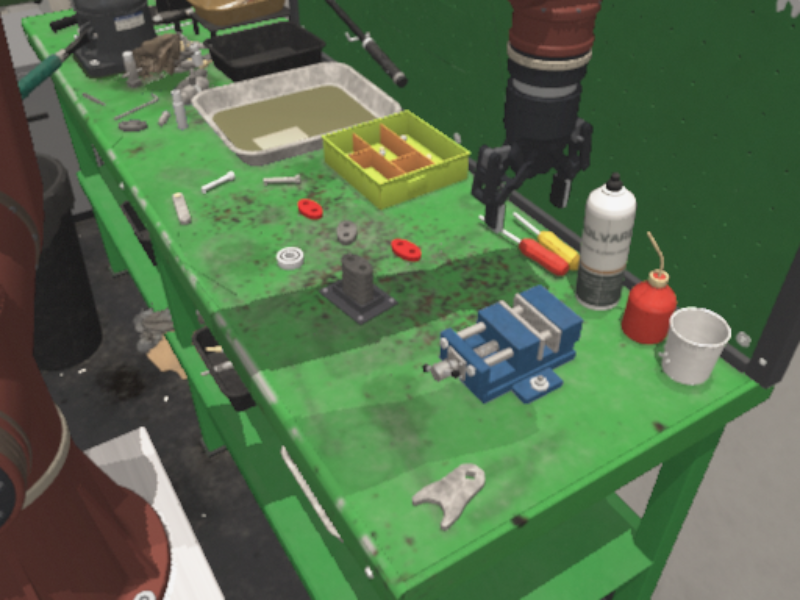

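View pics/wrist0.png

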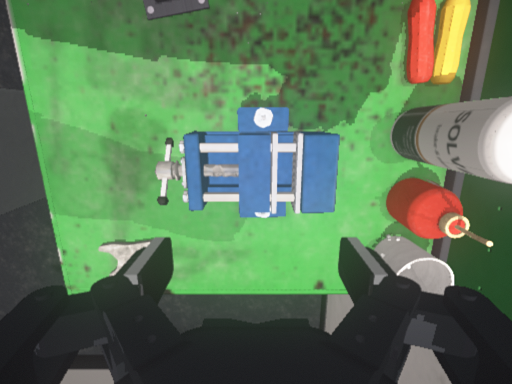

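The scene picture (800x600) shows these oval candidates:
- Grey oval at (346,233).
- Red ovals at (310,208) and (405,250), which are excluded by colour.
- Pile in the nest at (358,285).

The bearing is at (289,258) and the spanner plate at (450,493). The grey oval fits, and I'll confirm it in a crop. The wrist view shows only the vice and the spanner plate, with the nest's edge at the top (175,5).

```bash
python3 - <<'E'
from h import *
c=cam("scene");s=cam("side")
for n,p in dict(flange=(346,233),red1=(310,208),red2=(405,250),bear=(289,258),nest=(358,300),spanner=(450,493)).items():
    P=onplane(c,np.array(p)*.64,.005);print(n,P.round(3),proj(s,P).round())
a=cv2.imread("pics/scene0.png")[110:220,160:290];b=cv2.imread("pics/side0.png")
P=onplane(c,np.array((346,250))*.64,.02);u,v=proj(s,P).astype(int);print(u,v)
b=b[max(0,v-75):v+75,max(0,u-90):u+90];print(max(0,v-75),max(0,u-90))
r=lambda i:cv2.resize(i,(520,int(520*i.shape[0]/i.shape[1])),interpolation=cv2.INTER_CUBIC)
a=cv2.resize(a,(390,330),interpolation=2);b=cv2.resize(b,(400,330),interpolation=2)
cv2.imwrite("pics/b.png",np.hstack([a,b]))
E
```

```text
flange [0.563 0.384 0.005] [244. 164.]
red1 [0.546 0.484 0.005] [228. 151.]
red2 [0.621 0.292 0.005] [277. 175.]
bear [0.452 0.372 0.005] [205. 172.]
nest [0.495 0.224 0.005] [238. 196.]
spanner [ 0.416 -0.128  0.005] [259. 307.]
239 170
95 149
```

View pics/b.png

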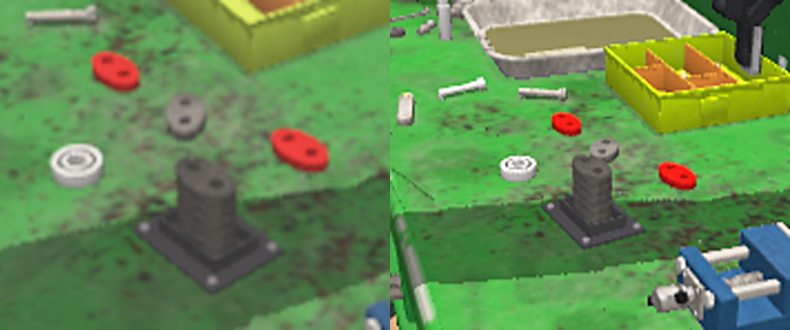

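The crop confirms it: the grey oval with two holes (crop pixel 185,117) lies between the bearing and the two red ovals. Its position of about (0.563, 0.384) is within reach. I'll move the wrist camera over it and the nest.

Emit:
apply_moves --plan '[[[100,4,-1,0,0],[100,8,-2,0,0],[100,12,-3,0,0],[100,16,-5,0,0],[100,20,-6,0,0],[100,24,-7,0,0],[100,24,-7,0,0],[100,24,-7,0,0],[100,24,-7,0,0]]]'

```text
time_s: 0.9
eef_pos: [0.5299, 0.24, 0.242]
orientation: [[-0.001, 1.0, -0.0], [1.0, 0.001, -0.0], [-0.0, -0.0, -1.0]]
wrist_force: [-0.7, -0.7, -0.3]
width: 0.997
```

```bash
python3 - <<'E'
from h import *
o=get_obs();c=cam("wrist");im=grab_frame("wrist");cv2.imwrite("pics/w1.png",im)
print(o["eef_pos"],o["time_s"],-c[1].T@c[2]);np.savez("w1.npz",K=c[0],R=c[1],t=c[2])
for P in[(.563,.384,.011),(.495,.224,.004)]:print(proj(c,P))
cv2.imwrite("pics/w1b.png",cv2.resize(im,(800,600),interpolation=2))
E
```

```text
[0.5299366  0.2399973  0.24202624] 0.9 [0.53089607 0.30886176 0.37298212]
[283.02527212  48.04361174]
[229.11407685 179.42391201]
```

View pics/w1b.png

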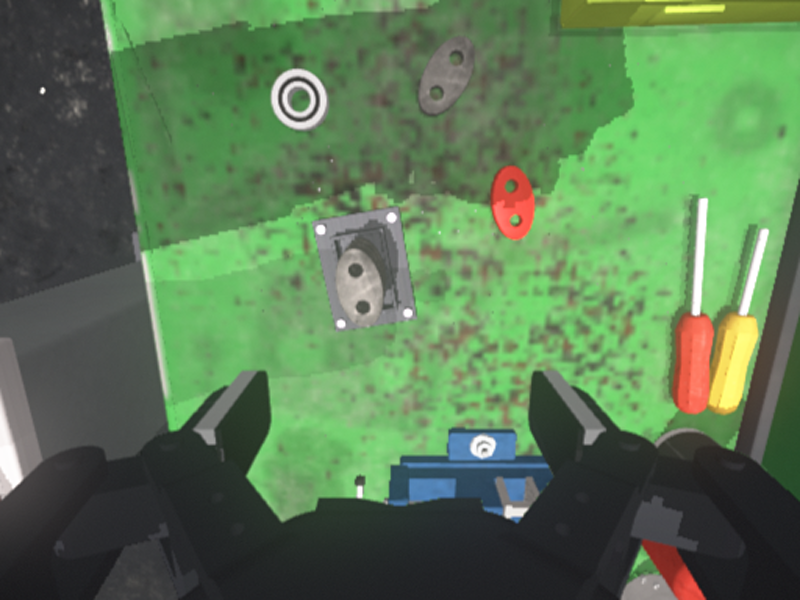

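The wrist view (800x600) shows:
- The flange at (446,76), with holes at (456,58) and (437,93).
- The nest base, with screws at (320,230), (391,217), (408,313) and (341,324).
- The pile top, with holes at (356,270) and (362,307).
- The bearing at (298,99).

Next I'll measure these.

```bash
cat > m.py <<'E'
from h import *
d=np.load("w1.npz");c=(d["K"],d["R"],d["t"]);im=cv2.imread("pics/w1.png")
hsv=cv2.cvtColor(im,cv2.COLOR_BGR2HSV)
m=((hsv[...,1]<70)).astype(np.uint8)*255
m=cv2.morphologyEx(m,cv2.MORPH_CLOSE,np.ones((3,3)))
cs,_=cv2.findContours(m,cv2.RETR_EXTERNAL,cv2.CHAIN_APPROX_NONE)
for k in cs:
    if cv2.pointPolygonTest(k,(285.4,48.6),False)>0:
        # contour at top height 11mm
        W=np.array([onplane(c,p[0],.008)[:2] for p in k])
        r=cv2.minAreaRect((W*1000).astype(np.float32));print("flange rect mm",r,cv2.contourArea(k));B=cv2.boxPoints(r)
        e=max([B[1]-B[0],B[2]-B[1]],key=np.linalg.norm);print("long axis deg",np.degrees(np.arctan2(e[1],e[0])))
w=[onplane(c,np.array(p)*.64,.011)[:2] for p in((456,58),(437,93))];print("holes",w,np.mean(w,0),np.degrees(np.arctan2(*(w[0]-w[1])[::-1])))
S=np.array([onplane(c,np.array(p)*.64,.004)[:2] for p in((320,230),(391,217),(408,313),(341,324))]);print("screws",S.round(4),S.mean(0))
y=(S[0]+S[1]-S[2]-S[3]);x=S[1]+S[2]-S[0]-S[3];print("nest y deg",np.degrees(np.arctan2(*y[::-1])),"x",np.degrees(np.arctan2(*x[::-1])),np.linalg.norm(x)/2,np.linalg.norm(y)/2)
for z in(.04,.05,.06,.07):
    h=np.array([onplane(c,np.array(p)*.64,z)[:2] for p in((356,270),(362,307))]);print(z,h.mean(0),np.linalg.norm(h[0]-h[1]),np.degrees(np.arctan2(*(h[0]-h[1])[::-1])))
print("flange hole dist",np.linalg.norm(w[0]-w[1]))
E
python3 m.py
```

```text
flange rect mm ((567.948974609375, 374.1853942871094), (102.43697357177734, 127.66980743408203), 74.28234100341797) 5216.5
long axis deg -15.717661
holes [array([0.57294655, 0.39553502]), array([0.55936752, 0.37164239])] [0.56615703 0.38358871] 60.388903708391446
screws [[0.4641 0.2674]
 [0.5239 0.2782]
 [0.5386 0.1944]
 [0.4788 0.1841]] [0.50135492 0.23099443]
nest y deg 99.98710239819692 x 10.039728865106829 0.06065993398100232 0.08481525454601485
0.04 [0.49915747 0.22552882] 0.030265259338631435 97.592749363839
0.05 [0.50011063 0.22803145] 0.029356343885545932 97.5927493638389
0.06 [0.50106379 0.23053407] 0.028447428432460446 97.59274936383902
0.07 [0.50201695 0.2330367 ] 0.027538512979374895 97.59274936383903
flange hole dist 0.027481769407688067
```

```bash
python3 - <<'E'
from h import *
d=np.load("w1.npz");c=(d["K"],d["R"],d["t"]);im=cv2.imread("pics/w1.png").astype(int)
g=im[...,1]-np.maximum(im[...,0],im[...,2])
R=slice(15,85),slice(255,320)
for th in (6,12,18):
    m=np.zeros(g.shape,np.uint8);m[R]=(g[R]<th)*255
    m=cv2.morphologyEx(cv2.morphologyEx(m,cv2.MORPH_OPEN,np.ones((5,5))),cv2.MORPH_CLOSE,np.ones((5,5)))
    for k in cv2.findContours(m,0,1)[0]:
        if cv2.contourArea(k)<200:continue
        W=np.array([onplane(c,p[0],.008)[:2]*1000 for p in k],np.float32);(x,y),wh,a=cv2.minAreaRect(W);e=cv2.fitEllipse(W)
        print(th,cv2.contourArea(k),(round(x,1),round(y,1)),wh,a,"ell",e)
E
```

```text
6 1188.0 (565.5, 384.0) (58.72590255737305, 33.89547348022461) 52.058998107910156 ell ((565.77099609375, 384.0313720703125), (32.91777801513672, 58.70964050292969), 149.13523864746094)
12 1448.0 (569.8, 380.1) (59.690853118896484, 47.89826202392578) 48.3936653137207 ell ((569.8291625976562, 380.2607116699219), (48.1920280456543, 60.32609558105469), 157.86300659179688)
18 2100.5 (568.6, 383.3) (63.864994049072266, 67.15284729003906) 36.50083541870117 ell ((572.1080322265625, 382.1321105957031), (56.959625244140625, 67.73461151123047), 164.6367950439453)
18 233.5 (538.1, 404.6) (16.19929313659668, 29.111778259277344) 0.02124347724020481 ell ((537.5272827148438, 405.35333251953125), (16.24846839904785, 28.501832962036133), 168.32931518554688)
```

The size comes out at 59x34 mm, as it should. The flange centre is (0.566, 0.384) with its long axis at 60°. The nest is at (0.5013, 0.2310) at 100°, and the hole spacing puts the pile top at roughly 60–70 mm. I'll approach above the flange.

Emit:
apply_moves --plan '[[[55,4,1,2,7],[55,8,2,5,14],[55,11,3,8,21],[55,14.4,3.6,11,28],[55,14.4,3.6,14,30],[55,14.4,3.6,17,30],[55,14.4,3.6,19,30],[55,14.4,3.6,19,30],[55,14.4,3.6,19,30],[55,14.4,3.6,19,30]]]'

```text
time_s: 1.78
eef_pos: [0.5677, 0.3833, 0.0545]
orientation: [[0.501, 0.865, 0.002], [0.865, -0.501, 0.001], [0.002, 0.002, -1.0]]
wrist_force: [-0.1, -0.4, 1.5]
width: 0.551
```

```bash
python3 - <<'E'
from h import *
o=get_obs();c=cam("wrist");im=grab_frame("wrist");cv2.imwrite("pics/w2.png",im);np.savez("w2.npz",K=c[0],R=c[1],t=c[2])
print(o["eef_pos"],o["width"]);print(proj(c,(.566,.384,.011)))
s=cam("side");b=grab_frame("side");u,v=proj(s,(.566,.384,.03)).astype(int);print(u,v)
b=cv2.resize(b[v-50:v+46,u-64:u+64],(512,384),interpolation=2);cv2.imwrite("pics/w2b.png",cv2.resize(np.hstack([im,b]),(800,300),interpolation=cv2.INTER_AREA))
E
```

```text
[0.56766978 0.38332175 0.05446653] 0.55120112588239
[251.76191318 222.42659014]
245 155
```

View pics/w2b.png

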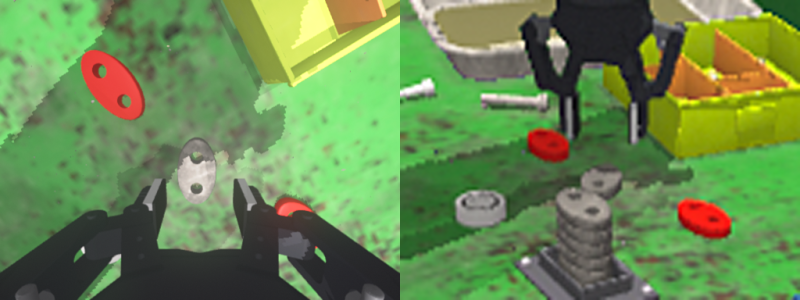

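The flange sits centred between the fingers and lined up with the jaws, at (251,220) in the raw image. The holes agree with the predicted centre. Now I'll descend.

Emit:
apply_moves --plan '[[[55,0,0,1,0],[55,0,0,2,0],[55,0,0,3,0],[55,0,0,3.5,0],[55,0,0,3.7,0],[55,0,0,3.8,0],[55,0,0,3.8,0],[55,0,0,3.8,0]]]'

```text
time_s: 2.55
eef_pos: [0.5663, 0.3842, 0.0147]
orientation: [[0.5, 0.866, 0.001], [0.866, -0.5, 0.0], [0.0, 0.0, -1.0]]
wrist_force: [0.2, 0.4, 0.1]
width: 0.548
```

Emit:
apply_moves --plan '[[[55,0,0,0.1,0],[55,0,0,0.2,0],[55,0,0,0.2,0],[55,0,0,0.2,0]]]'

```text
time_s: 2.88
eef_pos: [0.566, 0.384, 0.0124]
orientation: [[0.5, 0.866, 0.0], [0.866, -0.5, -0.0], [0.0, 0.0, -1.0]]
wrist_force: [-0.3, -0.2, -0.8]
width: 0.551
```

Emit:
apply_moves --plan '[[[40,0,0,0,0],[30,0,0,0,0],[20,0,0,0,0],[20,0,0,0,0],[20,0,0,0,0],[20,0,0,0,0],[20,0,0,0,0],[20,0,0,0,0]]]' --squeeze 50

```text
time_s: 3.55
eef_pos: [0.5663, 0.3841, 0.0128]
orientation: [[0.5, 0.866, 0.001], [0.866, -0.5, 0.0], [0.001, 0.001, -1.0]]
wrist_force: [-0.4, -0.5, 4.9]
width: 0.36
```

Emit:
apply_moves --plan '[[[20,0,0,-0.5,0],[20,0,0,-1.5,0],[20,0,0,-3,0],[20,0,0,-5,0],[20,0,0,-8,0],[20,0,0,-10,0],[20,0,0,-12,0],[20,0,0,-12,0],[20,0,0,-12,0],[20,0,0,-12,0]]]'

```text
time_s: 4.38
eef_pos: [0.5656, 0.3838, 0.1312]
orientation: [[0.5, 0.866, -0.001], [0.866, -0.5, -0.001], [-0.001, -0.001, -1.0]]
wrist_force: [-0.0, -0.3, -1.7]
width: 0.364
```

```bash
python3 - <<'E'
from h import *
o=get_obs();c=cam("wrist");im=grab_frame("wrist");cv2.imwrite("pics/w3.png",im);np.savez("w3.npz",K=c[0],R=c[1],t=c[2])
print(o["eef_pos"],o["orientation"],o["width"],o["wrist_force"]);P=o["eef_pos"];print(proj(c,P))
s=cam("side");b=grab_frame("side");cv2.imwrite("pics/s3.png",b);u,v=proj(s,P).astype(int);print(u,v)
b=cv2.resize(b[v-48:v+48,u-64:u+64],(512,384),interpolation=2);cv2.imwrite("pics/w3b.png",cv2.resize(np.hstack([im,b]),(800,300),interpolation=cv2.INTER_AREA))
E
```

```text
[0.56556738 0.38379935 0.13117965] [[ 4.99999336e-01  8.66024965e-01 -1.19328506e-03]
 [ 8.66025135e-01 -5.00000175e-01 -5.38051535e-04]
 [-1.06260880e-03 -7.64389448e-04 -9.99999143e-01]] 0.363893390672539 [-0.03050194 -0.27079555 -1.66859772]
[254.30598421 252.97888567]
244 119
```

View pics/w3b.png

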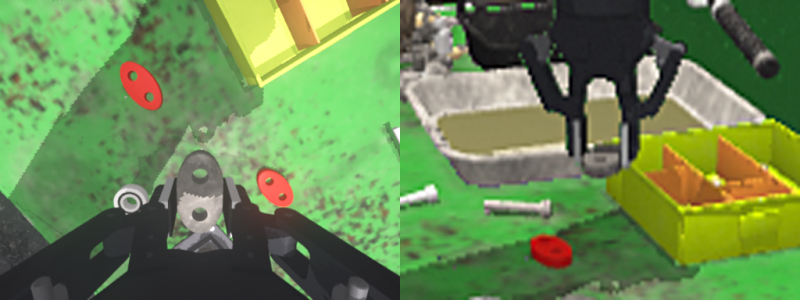

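The flange is held level between the pads. In the raw image its holes are at (255,219) and (256,273). Next I'll compute its offset from the TCP and the way to the pile.

```bash
python3 - <<'E'
from h import *
d=np.load("w3.npz");c=(d["K"],d["R"],d["t"])
P=np.array([.56557,.3838,.1312]);R=np.array([[.5,.866,0],[.866,-.5,0],[0,0,-1]])
h=np.array([onplane(c,p,.130) for p in((254.7,219),(256,272.6))]);print("holedist",np.linalg.norm(h[0]-h[1]));off=R.T@(h.mean(0)-P);print("off tool mm",off*1000,"ang",np.degrees(np.arctan2(*(h[0]-h[1])[1::-1])))
N=np.array([.5013,.2310]);cm=np.array([.566,.384])
a=np.radians(100);x=np.array([np.cos(a),np.sin(a)]);y=np.array([np.sin(a),-np.cos(a)])
T=N-x*off[0]-y*off[1];print("TCP target",T,"shift tool",R.T[:2,:2]@(T-cm)*100)
E
```

```text
holedist 0.030614426653791077
off tool mm [3.0619677  0.54884436 1.2       ] ang 61.25448980963422
TCP target [0.5012912  0.22788924] shift tool [-16.75463147   2.20175559]
```

Emit:
apply_moves --plan '[[[20,-2,0.3,0,-6],[20,-5,0.6,0,-12],[20,-8,1,0,-18],[20,-11,1.4,0,-24],[20,-14,1.8,0,-30],[20,-16,2,0,-36],[20,-16.6,2.1,0,-40],[20,-16.6,2.1,0,-40],[20,-16.6,2.1,0,-40],[20,-16.6,2.1,0,-40],[20,-16.6,2.1,0,-40]]]'

```text
time_s: 5.4
eef_pos: [0.5012, 0.2303, 0.1319]
orientation: [[-0.173, 0.985, -0.0], [0.985, 0.173, -0.0], [0.0, -0.0, -1.0]]
wrist_force: [-0.9, -0.4, -1.5]
width: 0.364
```

Emit:
apply_moves --plan '[[[20,0,0,0.8,0],[20,0,0,1.6,0],[20,0,0,2.4,0],[20,0,0,3,0],[20,0,0,3,0],[20,0,0,3,0],[20,0,0,3,0]]]'

```text
time_s: 5.98
eef_pos: [0.5013, 0.2298, 0.1025]
orientation: [[-0.174, 0.985, 0.0], [0.985, 0.174, 0.0], [-0.0, 0.0, -1.0]]
wrist_force: [-0.1, -0.4, -1.1]
width: 0.367
```

```bash
python3 - <<'E'
from h import *
o=get_obs();c=cam("wrist");im=grab_frame("wrist");cv2.imwrite("pics/w4.png",im);np.savez("w4.npz",K=c[0],R=c[1],t=c[2])
P=o["eef_pos"];print(P,o["orientation"].round(3),o["width"],o["wrist_force"])
s=cam("scene");b=grab_frame("scene");u,v=proj(s,P).astype(int);print(u,v)
b=cv2.resize(b[v-36:v+60,u-64:u+64],(512,384),interpolation=2);cv2.imwrite("pics/w4b.png",cv2.resize(np.hstack([im,b]),(800,300),interpolation=cv2.INTER_AREA))
E
```

```text
[0.50130429 0.22977829 0.10245404] [[-0.174  0.985  0.   ]
 [ 0.985  0.174  0.   ]
 [-0.     0.    -1.   ]] 0.36733876862563736 [-0.08202052 -0.39108175 -1.1344556 ]
228 155
```

View pics/w4b.png

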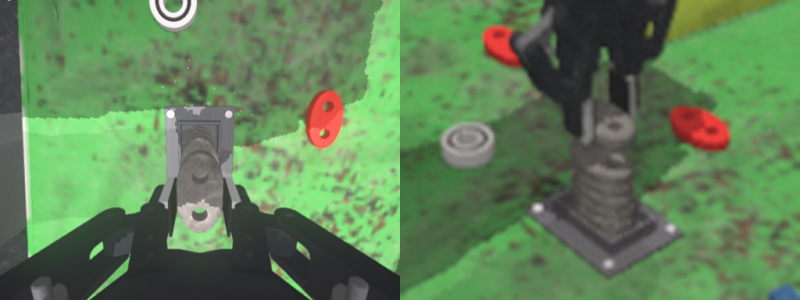

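The flange is above the pile and aligned with it, and the underside is around z=0.090. The pile cannot be higher than 0.070, so I'll go down 1.6 cm and then creep.

Emit:
apply_moves --plan '[[[20,0,0,0.5,0],[20,0,0,1.0,0],[20,0,0,1.4,0],[20,0,0,1.6,0],[20,0,0,1.6,0],[20,0,0,1.6,0]]]'

```text
time_s: 6.58
eef_pos: [0.5011, 0.2297, 0.0861]
orientation: [[-0.174, 0.985, -0.0], [0.985, 0.174, -0.0], [-0.0, -0.0, -1.0]]
wrist_force: [-0.2, -0.2, -0.5]
width: 0.367
```

Emit:
apply_moves --plan '[[[20,0,0,0.1,0],[20,0,0,0.2,0],[20,0,0,0.3,0],[20,0,0,0.4,0],[20,0,0,0.4,0],[20,0,0,0.4,0]]]'

```text
time_s: 7.08
eef_pos: [0.5012, 0.2297, 0.0823]
orientation: [[-0.174, 0.985, -0.0], [0.985, 0.174, -0.0], [-0.0, -0.0, -1.0]]
wrist_force: [-1.1, -0.5, -1.8]
width: 0.364
```

Emit:
apply_moves --plan '[[[20,0,0,0.1,0],[20,0,0,0.2,0],[20,0,0,0.3,0],[20,0,0,0.4,0],[20,0,0,0.4,0]]]'

```text
time_s: 7.5
eef_pos: [0.5013, 0.2297, 0.0789]
orientation: [[-0.174, 0.985, 0.0], [0.985, 0.174, -0.0], [-0.0, 0.0, -1.0]]
wrist_force: [-1.7, -0.7, 3.3]
width: 0.362
```

Emit:
apply_moves --plan '[[[20,0,0,0.1,0],[20,0,0,0.2,0],[20,0,0,0.3,0],[20,0,0,0.3,0]]]'

```text
time_s: 7.83
eef_pos: [0.5014, 0.2298, 0.0787]
orientation: [[-0.174, 0.985, 0.001], [0.985, 0.174, -0.0], [-0.001, 0.001, -1.0]]
wrist_force: [-14.0, -4.3, 29.5]
width: 0.358
```

Contact: TCP 0.0787 and 29 N. I'll ease off to a light push.

Emit:
apply_moves --plan '[[[20,0,0,-0.1,0],[20,0,0,-0.2,0],[20,0,0,-0.2,0],[20,0,0,-0.2,0]]]'

```text
time_s: 8.17
eef_pos: [0.5016, 0.2298, 0.0788]
orientation: [[-0.174, 0.985, 0.001], [0.985, 0.174, 0.0], [-0.0, 0.001, -1.0]]
wrist_force: [-5.5, -0.5, 12.2]
width: 0.368
```

```bash
python3 - <<'E'
from h import *
o=get_obs();c=cam("wrist");im=grab_frame("wrist");cv2.imwrite("pics/w5.png",im);np.savez("w5.npz",K=c[0],R=c[1],t=c[2])
P=o["eef_pos"];print(P,o["width"],o["wrist_force"],o["torque"])
s=cam("scene");b=grab_frame("scene");u,v=proj(s,P).astype(int)
b=cv2.resize(b[v-36:v+60,u-64:u+64],(512,384),interpolation=2);cv2.imwrite("pics/w5b.png",cv2.resize(np.hstack([im,b]),(800,300),interpolation=cv2.INTER_AREA))
E
```

```text
[0.50157064 0.22982365 0.07880235] 0.3680020666747317 [-5.50001095 -0.50808626 12.22521584] [-0.29044807  1.10642568  0.05419888]
```

View pics/w5b.png

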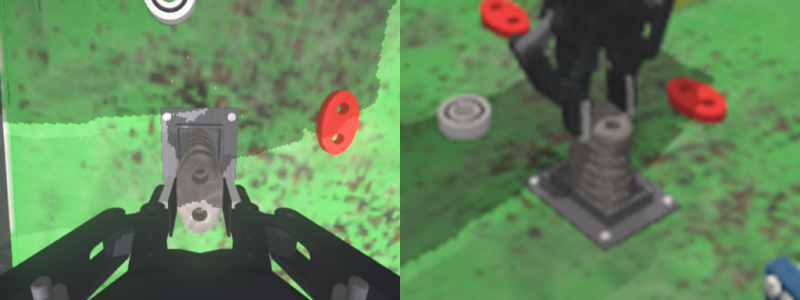

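The flange sits on the pile. The fingertips are level with its underside, so a tip may be sharing the load, and the side force hints at that. To be sure the flange itself lands while held, I'll open slightly, rise 4 mm, regrip higher, and touch down again.

Emit:
apply_moves --plan '[[[25,0,0,-0.1,0],[35,0,0,-0.1,0],[42,0,0,-0.1,0],[50,0,0,-0.1,0],[50,0,0,-0.1,0],[50,0,0,-0.1,0],[50,0,0,-0.1,0]]]' --squeeze 30

```text
time_s: 8.85
eef_pos: [0.5012, 0.2297, 0.0782]
orientation: [[-0.174, 0.985, -0.0], [0.985, 0.174, -0.0], [-0.0, -0.0, -1.0]]
wrist_force: [0.5, -0.9, 0.2]
width: 0.5
```

Emit:
apply_moves --plan '[[[50,0,0,-0.2,0],[50,0,0,-0.4,0],[50,0,0,-0.5,0],[50,0,0,-0.5,0]]]'

```text
time_s: 9.18
eef_pos: [0.5015, 0.2298, 0.0838]
orientation: [[-0.174, 0.985, 0.001], [0.985, 0.174, 0.0], [-0.0, 0.001, -1.0]]
wrist_force: [-0.3, -0.4, -0.0]
width: 0.497
```

Emit:
apply_moves --plan '[[[40,0,0,0,0],[30,0,0,0,0],[20,0,0,0,0],[20,0,0,0,0],[20,0,0,0,0],[20,0,0,0,0],[20,0,0,0,0]]]'

```text
time_s: 9.77
eef_pos: [0.5015, 0.2298, 0.0837]
orientation: [[-0.174, 0.985, 0.001], [0.985, 0.174, 0.0], [0.0, 0.001, -1.0]]
wrist_force: [-1.8, -0.4, 6.5]
width: 0.363
```

Emit:
apply_moves --plan '[[[20,0,0,0.05,0],[20,0,0,0.1,0],[20,0,0,0.1,0],[20,0,0,0.1,0],[20,0,0,0.1,0]]]'

```text
time_s: 10.18
eef_pos: [0.5015, 0.2298, 0.0836]
orientation: [[-0.174, 0.985, 0.001], [0.985, 0.174, 0.0], [-0.0, 0.001, -1.0]]
wrist_force: [-3.8, -0.4, 12.7]
width: 0.365
```

The flange is held and pressed on the pile at about 13 N, with the tips 4–5 mm clear of the pile top. I'll ease off, release and retreat upward.

Emit:
apply_moves --plan '[[[25,0,0,-0.1,0],[35,0,0,-0.1,0],[42,0,0,-0.1,0],[50,0,0,-0.1,0],[55,0,0,-0.1,0],[55,0,0,-0.1,0],[55,0,0,-0.1,0]]]'

```text
time_s: 10.77
eef_pos: [0.5011, 0.2297, 0.083]
orientation: [[-0.174, 0.985, -0.0], [0.985, 0.174, -0.0], [-0.0, -0.0, -1.0]]
wrist_force: [-0.5, 0.4, 0.1]
width: 0.547
```

Emit:
apply_moves --plan '[[[55,0,0,-0.5,0],[55,0,0,-1.5,0],[55,0,0,-3,0],[55,0,0,-6,0],[55,0,0,-9,0],[55,0,0,-12,0],[55,-4,0,-15,0],[55,-7,0,-16,0],[55,-7,0,-16,0],[55,-7,0,-16,0],[55,-7,0,-16,0]]]'

```text
time_s: 11.68
eef_pos: [0.5133, 0.1609, 0.2437]
orientation: [[-0.173, 0.985, 0.0], [0.985, 0.173, 0.0], [0.0, 0.0, -1.0]]
wrist_force: [-0.6, -0.6, -0.5]
width: 0.547
```

```bash
python3 - <<'E'
from h import *
o=get_obs();c=cam("wrist");im=grab_frame("wrist");cv2.imwrite("pics/w6.png",im);np.savez("w6.npz",K=c[0],R=c[1],t=c[2])
print(o["eef_pos"],o["width"],o["time_s"])
p=proj(c,(.5013,.231,.077));print(p,proj(c,(.452,.372,.014)))
u,v=p.astype(int);y0,x0=max(0,v-60),max(0,u-80);print(x0,y0);b=cv2.resize(im[y0:y0+120,x0:x0+160],None,fx=3.2,fy=3.2,interpolation=2)
s=cam("scene");d=grab_frame("scene");u,v=proj(s,(.5013,.231,.07)).astype(int);d=cv2.resize(d[v-60:v+60,u-40:u+40],(256,384),interpolation=2)
cv2.imwrite("pics/w6b.png",np.hstack([b,d]))
E
```

```text
[0.51333425 0.1608898  0.24366006] 0.5471736722735033 11.6833
[254.76269677 112.10122349] [232.82367975 -26.93987653]
174 52
```

View pics/w6b.png

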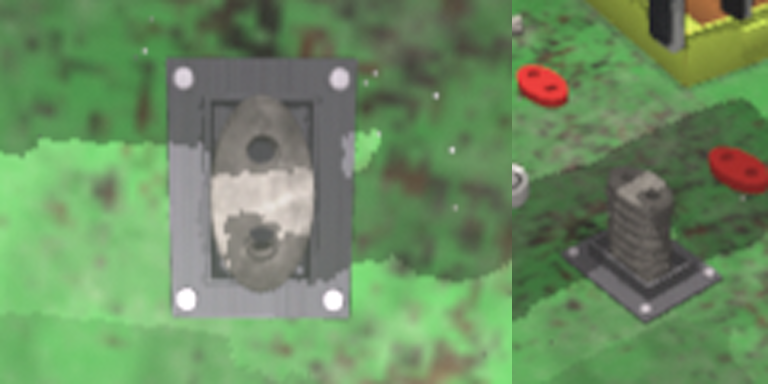

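The flange lies on the pile along the nest, with holes at crop (262,150) and (261,238). The screws are at (183,78), (340,78), (334,300) and (186,300). One last measurement before handing in.

```bash
python3 - <<'E'
from h import *
d=np.load("w6.npz");c=(d["K"],d["R"],d["t"]);f=lambda p,z:onplane(c,(174+p[0]/3.2,52+p[1]/3.2),z)[:2]
S=np.array([f(p,.004) for p in((183,78),(340,78),(334,300),(186,300))])
h=np.array([f(p,.077) for p in((262,150),(261,238))]);e=np.array([f(p,.077) for p in((262,95),(263,292))])
y=S[0]+S[1]-S[2]-S[3];a=lambda v:np.degrees(np.arctan2(v[1],v[0]))
print("nest",S.mean(0),a(y),"flange",h.mean(0),e.mean(0),a(h[0]-h[1]),"len",np.linalg.norm(e[0]-e[1]),"off mm",np.linalg.norm(h.mean(0)-S.mean(0))*1000)
b=cam("scene");im=cv2.absdiff(cv2.imread("pics/scene0.png"),grab_frame("scene"))
for n,(u,v) in dict(bear=(185,165),span=(288,315)).items():print(n,im[v-18:v+18,u-25:u+25].mean())
sign_off()
E
```

```text
nest [0.50192425 0.2316432 ] 99.55233600875162 flange [0.50238233 0.23049012] [0.50279841 0.23001335] 99.29128990705946 len 0.06069283582400123 off mm 1.2407376260998106
bear 19.50425925925926
span 2.0162962962962965
the job is handed in; nothing more can be done
```

The flange is on top of the pile and the job is handed in at about 12 s of the 45 s allowed. I released it only after feeling it land, and no verdict was reported.

- **Landing:** I felt contact with the pile top at about z = 0.066 m, peaking at 29 N in that touch. The fingertips were level with the flange's underside, so one may have been carrying some of the load. I released it, rose 5 mm, gripped it higher, and pressed it down again at about 13 N before letting go.
- **Placement:** The last view puts the flange centre 1.2 mm from the nest centre, and its long side within 0.3° of the nest's. Its measured length came out at 60.7 mm against the 60 mm given. It looks flat, but I did not measure its tilt.
- **Bystanders:** The spanner plate's area in the picture is unchanged. The bearing's area did change in brightness (mean difference 19.5). I think that is the arm's shadow, because the bearing was never touched and looked undisturbed in every view that showed it. I did not measure its final position.
- **Hole spacing:** My spacing readings for the flange disagreed by about 3 mm (27.5 against 30.6 mm). I therefore used a middle value for where it sat in the jaws.

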